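# Open the solder fume cabinet to its working height

### The arm

A 7-joint arm with a two-finger parallel gripper is mounted at the origin on the work surface; the furniture and walls round the work are solid. World frame = base frame: x ahead of the robot, y to its left, z up, the work surface at z = 0. Lengths are in m, angles in rad, forces in N, time in s.
With the tool pointing down it reaches from about 0.4 to 0.85 m from the base axis. Payload 10.4 kg.
Tool frame: the origin (TCP) lies between the finger pads; the fingertips stand 22 mm ahead of it and the grasp point (between the pads) lies 3 mm ahead of it (r.nose_length is the distance from the TCP to the fingertips, in m); z points along the fingers, y is the line along which they close (so a half turn about z gives the same grasp; the last joint's range is limited). The gripper opens to 87 mm and grips with 3 to 60 N. Pads are 19 mm wide; open, the fingers measure 117 mm over their backs; the gripper's body (75 mm by 190 mm) begins 51 mm behind the grasp point.
Start: joints at [-1.133, 0.332, -0.065, 1.46, 0.022, 1.35, -0.088], TCP at [0.278, 0.56, 0.208] pointing down, gripper open.
Joint ranges: [-2.6, 2.6], [-0.5, 2.12], [-1.47, 1.34], [0.16, 2.42], [-1.27, 4.41], [0.06, 2.06], [-2.6, 2.6]. Speed limits (rad/s): [2.22, 2.22, 2.79, 2.79, 3.14, 3.14, 3.14].

### API

Orientations are given as a unit quaternion [x, y, z, w].
In Python, from bench import readout, cams, r gives the robot as it stands. The module is installed in compiled form; this text tells all that it offers.
- The arm moves only by the tool step_arm, never from a script. Its argument "deltas" is a list that holds one entry, the list of rows, each a list of 7 numbers: the turn, a rotation vector about the tool's x, y, z in rad, then the shift along the tool's x, y, z in m, then the opening in per cent of the stroke, from 0 (shut) to 100 (fully open). A call has 1 to 20 rows; each row is the pose to reach, as a shift and turn from the pose commanded when the call began, along the tool's axes at that moment; what a row does not reach only later rows make up. A row lasts 1/8 s, in which the tool goes at most 62.5 mm and 10.7 degrees, less where a joint would pass 70% of its speed; a pose out of reach is approached as far as the arm can. A call with a gripper value outside its range is refused whole. The fingers move at their own pace and stop on an object; "squeeze" is the grip in N (left out, the last holds). Time passes only in rows, so rows that repeat a pose let the fingers close. It gives the time, the measured TCP pose, the force, the opening and the grip force at its end, in the units of the state.
- readout.read_state(): the state, without advancing time (a new reading comes with each control period).
- cams.camera(name): name is "scene" or "top" or "wrist"; returns a dict with "img" (400x640x3 uint8, red, green, blue), "fx", "fy", "cx", "cy" (pixels), "origin" and "rotation" of the camera in the world; the wrist camera has in their place "T_tool_cam" (4x4, takes a point from camera to tool coordinates, whose origin is the TCP and whose axes are the flange's). Camera axes: x right, y up, looking along -z (the intrinsics and any distortion apply to the point x, -y, -z); pixel columns grow to the right and rows downward; lengths in m; the calibration is good to about 2 mm. A picture is of the moment at which its call begins: read the wrist's pose just before it. There is no depth.
- r.close_job(): hands the job in; it is judged then, once.
The state is a dict: "time": time; "joint_positions": joint angles; "joint_vel": joint speeds; "joint_torque": joint torques, N m; "ee_pos": TCP position; "eef_rot": TCP orientation; "ft_force": force on the tool from outside, world axes, zero at the start; "torque": the same for the moment, N m; "width": finger opening in m; "grip_force": force on a finger pad.
Only numpy, scipy, OpenCV 4.12 (cv2) and the standard library are available. Lean on these libraries where they do the work, as an engineer would, in place of code of your own. Each camera call takes 0.05 s, during which the arm holds its last target. There are 200 camera calls.

### The job

Get the small solder fume cabinet ready for work without grasping anything: first switch its extraction on by pressing down the far half of the rocker switch on the console at its left, then push the leaning sash up from beneath its lip with your fingertips until the lip is level with the height index clamped to the right jamb. Do not run it well past the index, and leave it standing there by itself. Leave the index as it is set and do not disturb the small things standing in front of the cabinet.

Things in the scene. Friction and masses are not known exactly. Their poses are not given: they have to be found in the camera images.
- fume_cabinet: White bench-top fume cabinet, fixed, 240 mm wide, 185 deep, 425 high; its front leans back 0.35 rad from upright. Origin on the bench under the middle of the front's foot; x points into it, away from the user, y to the user's left, z up. Body: x 0 to 185, y -147 to 147 mm. Grey console at its left: x -78 to 120, y 120 to 204, 62 mm high. The bench in front of the plinth, under the lip, is free.
- rocker_far (a point): Middle of the top of the rocker's far half, the half to press. Grey rocker, 47 mm long (cabinet x) and 28 wide, on a level pivot at its middle, at cabinet x -36, y 163, z 70 mm; this point is 14 mm beyond the pivot, on the cabinet's side. While off, the far half stands up to 7 mm higher than the near half. z points out of the rocker's top.
- fan_rocker (a joint): Angle of the rocker, rad: 0 = off (far half up), 0.32 = fully on (far half down). It stays where it is left; about 3 N pressed down on rocker_far tips it.
- sash (a joint): Travel of the sash up its slope, m: 0 = shut, 0.168 = upper stop; starts 0 to 30 mm open. Clear pane in an aluminium frame, 194 mm wide, 166 long, hung on counterweights (about 0.6 kg each way): it stays where it is left, takes about 2 to 6 N to move and coasts some millimetres if pushed fast.
- lip_edge (a point): Middle of the lower outer edge of the sash's lip: a ledge 8 mm thick, 186 wide, standing out 44 mm from the foot of the sash towards the user, square to the pane, with a thin black grip strip on top. Axes: x square into the pane, y to the user's left, z up the slope, as the sash travels. With the sash shut it is 127 mm above the bench and 42 mm before the cabinet's origin.
- lip_line (a point): Right-hand end of the lip, half-way through its thickness, beside the frame, 97 mm right of the cabinet's middle: what is compared with the index. Same axes as lip_edge.
- index_point (a point): Tip of the height index: a small dark clamp, 22 x 16 mm, with a black thumb screw, on the right jamb with its 10 mm graduations, pointing at the sash. Same axes as lip_edge. The lip is level when lip_line is at index_point measured along this z (up the slope). The index starts 55 to 135 mm above the lip.
- height_index (a joint): Position of the index up the jamb, m: the lip is level with it when joint sash has the same value. Clamped tight; not to be moved.
- flux_pot: Bystander: amber jar with a white cap, 37 mm across, 28 mm high, standing loose on the bench in front of the cabinet. Origin under its middle.
- adapter_n: Bystander: plated connector adapter lying loose on the bench in front of the cabinet, 20 x 42 x 21 mm. Origin under its middle.
- dust_cap: Bystander: black dust cap, 21 mm across, 18 mm high, loose on the bench in front of the cabinet. Origin under its middle.

How it is judged:
By the outcome, as a careful person would: the job done as asked, in the order asked, and still so for the second after the job is handed in, with the robot touching nothing.
It also fails if it takes over 45 s, if anything falls off the work surface, if the arm or the gripper's body presses on something with over 40 N, if the wrist force passes 120 N, or if a joint passes its speed limit or range.

## Working session

There is one attempt and no reset: what is moved stays moved. The work goes in short steps, Python scripts to look and compute and a tool call to move; the robot and the scene stay as the last step left them, time stands still between calls to the robot, and variables do not carry over. Pictures are saved under pics/ and viewed, at most 10 in all, crops included, and the job is handed in when it is done.

Besides the shell and the picture viewer there is one more tool, called after ">>>" as name(argument=value, ...) on one line, values as JSON. step_arm: Moves the arm, as the interface text tells. Its arguments: {"type":"object","properties":{"deltas":{"type":"array"},"squeeze":{"type":"number"}},"required":["deltas"]}

```bash
mkdir -p pics; python3 - <<'E'
from bench import readout,cams,r
import cv2,numpy as np
s=readout.read_state();print({k:np.round(v,3) for k,v in s.items()},r.nose_length)
for n in("scene","top","wrist"):
    c=cams.camera(n);cv2.imwrite(f"pics/{n}0.png",c["img"][:,:,::-1])
    print(n,{k:np.round(v,4).tolist() for k,v in c.items() if k!="img"})
a=[cv2.imread(f"pics/{n}0.png") for n in("scene","top")]
E
```

```text
{'time': np.float64(0.0), 'joint_positions': array([-1.133,  0.333, -0.065,  1.461,  0.022,  1.35 , -0.088]), 'joint_vel': array([ 0.   ,  0.001, -0.001, -0.002,  0.   , -0.   , -0.002]), 'joint_torque': array([ 1.0000e-03, -6.2327e+01,  2.5000e-02, -3.8989e+01, -6.1000e-02,
        4.0000e-02,  0.0000e+00]), 'ee_pos': array([0.278, 0.559, 0.208]), 'eef_rot': array([ 0.228,  0.974, -0.001, -0.   ]), 'ft_force': array([ 0.906,  0.546, -0.153]), 'torque': array([ 0.092, -0.016,  0.023]), 'grip_force': np.float64(0.0), 'width': np.float64(0.087)} 0.022
scene {'fx': 491.3942, 'fy': 491.3942, 'cx': 319.7854, 'cy': 200.9213, 'origin': [-0.2137, -0.5261, 0.602], 'rotation': [0.4382, -0.2171, -0.3895, 0.7805]}
top {'fx': 443.7356, 'fy': 443.7356, 'cx': 316.8395, 'cy': 205.6787, 'origin': [0.3106, -0.009, 0.9218], 'rotation': [0.0506, -0.0579, -0.696, 0.7139]}
wrist {'fx': 310.5183, 'fy': 310.5183, 'cx': 317.9072, 'cy': 203.1294, 'T_tool_cam': [[0.0004, 0.9665, 0.2565, 0.0701], [1.0, -0.0004, 0.0001, -0.0001], [0.0002, 0.2565, -0.9665, -0.1755], [0.0, 0.0, 0.0, 1.0]]}
```

View pics/scene0.png

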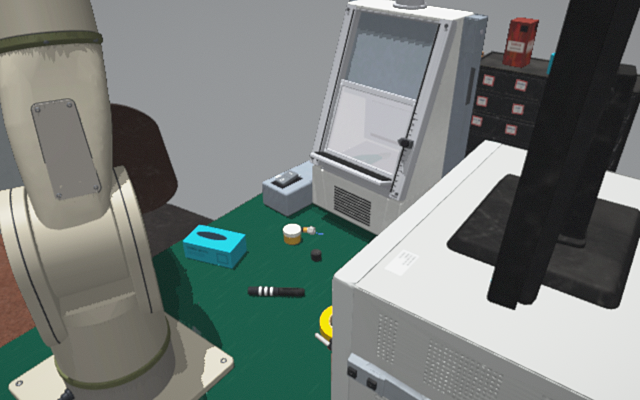

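View pics/top0.png

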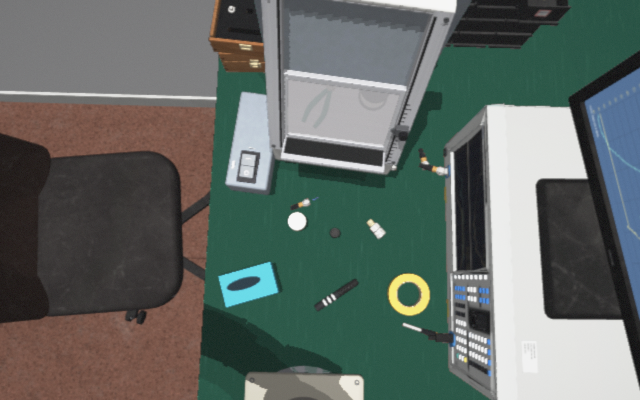

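The scene view shows the cabinet, with the lip around (350,172), the index clamp at (405,142) and the rocker at (287,179). In the top view the rocker is at (248,165), the console's near corners are at about (227,188) and (266,194), the lip runs from (275,155) to (390,170), the index is at (402,132), and the pot, cap and adapter are at (297,221), (335,233) and (376,229).

```bash
python3 - <<'E'
import cv2
a=cv2.imread("pics/top0.png")[85:205,220:420]
cv2.imwrite("pics/t1.png",cv2.resize(a,None,fx=4,fy=4,interpolation=cv2.INTER_CUBIC))
a=cv2.imread("pics/scene0.png")[110:250,255:435]
cv2.imwrite("pics/s1.png",cv2.resize(a,None,fx=4,fy=4,interpolation=cv2.INTER_CUBIC))
E
```

```text
(no output)
```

View pics/t1.png

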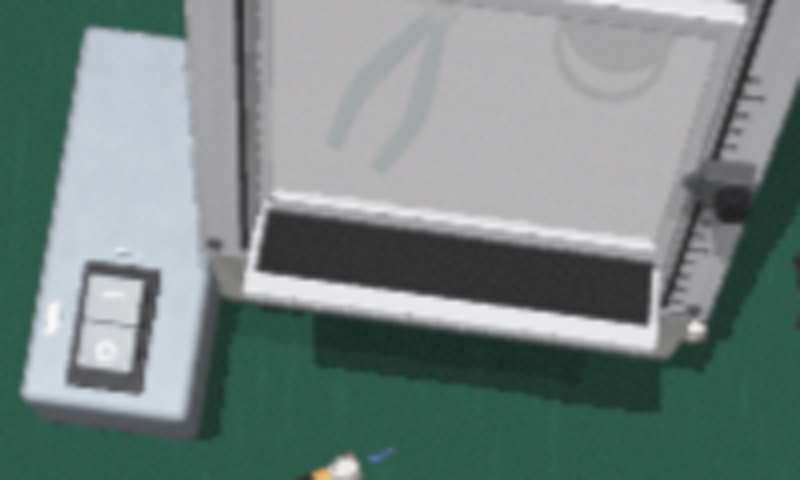

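View pics/s1.png

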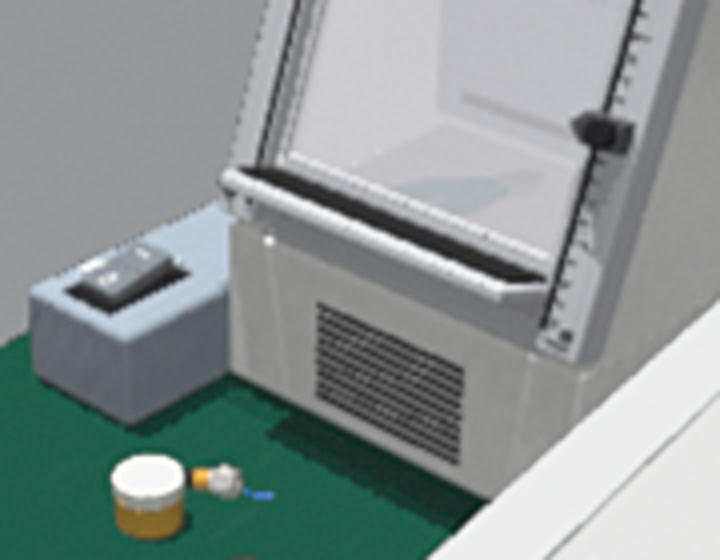

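Both crops are clear. Top crop: lip's lower outer edge from (245,290) to (657,352), index tip at (683,183), rocker split line at (110,324). Scene crop: lip's outer end from (222,180) to (500,300), index tip at (572,127). I'll fit the cabinet pose from these points.

```bash
cat > h.py <<'E'
import numpy as np
from scipy.optimize import least_squares
from scipy.spatial.transform import Rotation as R
K={'top':(443.7356,316.8395,205.6787,[.3106,-.009,.9218],[.0506,-.0579,-.696,.7139]),
'scene':(491.3942,319.7854,200.9213,[-.2137,-.5261,.602],[.4382,-.2171,-.3895,.7805])}
def proj(n,P):
    f,cx,cy,o,q=K[n];p=R.from_quat(q).inv().apply(np.asarray(P)-o);return np.array([cx-f*p[...,0]/p[...,2],cy+f*p[...,1]/p[...,2]]).T
def plane(n,uv,z):
    f,cx,cy,o,q=K[n];d=R.from_quat(q).apply([(uv[0]-cx)/f,-(uv[1]-cy)/f,-1]);return np.array(o)+d*(z-o[2])/d[2]
UP=np.array([np.sin(.35),0,np.cos(.35)]);OUT=np.array([-np.cos(.35),0,np.sin(.35)])
FOOT=np.array([-.042,0,.127])-.044*OUT
def cw(p,P): return R.from_euler('z',p[2]).apply(P)+[p[0],p[1],0]
E
cat > fit.py <<'E'
from h import *
T=lambda u,v:(u/4+220-.375,v/4+85-.375); S=lambda u,v:(u/4+255-.375,v/4+110-.375)
def lip(s,y,d,t=0): return FOOT+UP*(s+t)+OUT*d+[0,y,0]
def model(p):
    s,h,d,yi=p[3:7]
    return [('top',T(110,322),[-.036,.163,.072]),('top',T(23,396),[-.078,.204,.062]),('top',T(190,419),[-.078,.120,.062]),('top',T(86,27),[.120,.204,.062]),
    ('scene',S(30,293),[-.078,.204,.062]),('scene',S(125,336),[-.078,.12,.062]),('scene',S(130,426),[-.078,.12,0]),
    ('top',T(245,292),lip(s,.093,.044)),('top',T(657,354),lip(s,-.093,.044)),('scene',S(502,302),lip(s,-.093,.044)),
    ('top',T(683,183),lip(h,yi,d,.004)),('scene',S(572,127),lip(h,yi,d,.004))]
def f(p): return np.concatenate([proj(n,cw(p,np.array(P)))-uv for n,uv,P in model(p)])
r=least_squares(f,[.6,.05,0,.01,.1,.005,-.1],loss='soft_l1')
print(np.round(r.x,4));print(np.round(r.fun.reshape(-1,2),1).tolist())
p=r.x
print('rocker_far',cw(p,np.array([-.036+.014,.163,.076])),'lip_edge',cw(p,lip(p[3],0,.044)))
for n,uv,z in(('pot',(297,221),.028),('cap',(335,233),.018),('adapter',(376,229),.015)): print(n,plane('top',uv,z).round(3),R.from_euler('z',-p[2]).apply(plane('top',uv,z)-[p[0],p[1],0]).round(3))
E
python3 fit.py
```

```text
[ 0.5367 -0.0452 -0.1132  0.0229  0.1015  0.0141 -0.0861]
[[0.9, -0.1], [-0.7, 0.4], [-0.3, 0.5], [-0.0, -1.7], [-0.8, -2.5], [0.9, -0.3], [0.7, 1.2], [-0.1, 1.4], [-0.1, 0.1], [0.2, -0.6], [-0.3, 0.2], [0.4, -0.1]]
rocker_far [0.53329235 0.1192772  0.076     ] lip_edge [ 0.50280228 -0.04130587  0.14851143]
pot [0.417 0.023 0.028] [-0.127  0.054  0.028]
cap [ 0.395 -0.055  0.018] [-0.14  -0.026  0.018]
adapter [ 0.406 -0.139  0.015] [-0.119 -0.108  0.015]
```

```bash
cat > go.py <<'E'
import sys
from h import *
from bench import readout
def ori(th,psi=-.113):
    f=np.array([np.cos(psi),np.sin(psi),0]);u=np.array([0,0,1.])
    z=np.sin(th)*f-np.cos(th)*u;x=np.cos(th)*f+np.sin(th)*u
    return R.from_matrix(np.array([x,np.cross(z,x),z]).T)
def delta(pos,th,psi=-.113):
    s=readout.read_state();q=R.from_quat(s['eef_rot'])
    print('t',round(float(s['time']),2),'turn',(q.inv()*ori(th,psi)).as_rotvec().round(3),'shift',q.inv().apply(np.array(pos)-s['ee_pos']).round(4),'F',s['ft_force'].round(1),'J',s['joint_positions'].round(2))
if __name__=='__main__': a=list(map(float,sys.argv[1:]));delta(a[:3],a[3],*(a[4:5]))
E
python3 go.py .40 .12 .26 0
```

```text
t 0.15 turn [-0.000e+00  1.000e-03  2.794e+00] shift [-0.3049 -0.3394 -0.0519] F [-0.6 -0.1 -0.3] J [-1.13  0.33 -0.06  1.46  0.02  1.35 -0.09]
```

>>> step_arm(deltas=[[[0,0,0.17,-0.02,-0.02,-0.03,0],[0,0,0.34,-0.04,-0.04,-0.05,0],[0,0,0.51,-0.06,-0.07,-0.05,0],[0,0,0.68,-0.08,-0.09,-0.05,0],[0,0,0.85,-0.1,-0.11,-0.05,0],[0,0,1.02,-0.12,-0.13,-0.05,0],[0,0,1.19,-0.14,-0.16,-0.05,0],[0,0,1.36,-0.16,-0.18,-0.05,0],[0,0,1.53,-0.18,-0.2,-0.05,0],[0,0,1.7,-0.2,-0.22,-0.05,0],[0,0,1.87,-0.22,-0.24,-0.05,0],[0,0,2.04,-0.24,-0.26,-0.05,0],[0,0,2.21,-0.26,-0.28,-0.05,0],[0,0,2.38,-0.28,-0.3,-0.05,0],[0,0,2.55,-0.295,-0.32,-0.05,0],[0,0,2.7,-0.305,-0.339,-0.052,0],[0,0,2.794,-0.305,-0.339,-0.052,0],[0,0,2.794,-0.305,-0.339,-0.052,0]]])

```text
time: 2.4
ee_pos: [0.4003, 0.1204, 0.2603]
eef_rot: [0.998, -0.056, -0.0, -0.0]
ft_force: [-0.3, 0.1, -0.1]
width: 0.0005
grip_force: 0.0
```

```bash
python3 go.py .40 .14 .20 .87
```

```text
t 2.4 turn [-0.    0.87 -0.  ] shift [-0.0025 -0.0194  0.0603] F [-0.3  0.1 -0.1] J [-0.73 -0.18  0.29  1.89  0.05  1.42 -2.14]
```

```bash
python3 go.py .49 .125 .17 .87
```

```text
t 2.4 turn [-0.    0.87 -0.  ] shift [ 0.0887 -0.0146  0.0903] F [-0.3  0.1 -0.1] J [-0.73 -0.18  0.29  1.89  0.05  1.42 -2.14]
```

>>> step_arm(deltas=[[[0,0.15,0,0.01,0,0.0,0],[0,0.3,0,0.03,-0.005,0.01,0],[0,0.45,0,0.05,-0.01,0.03,0],[0,0.6,0,0.07,-0.014,0.05,0],[0,0.75,0,0.08,-0.014,0.07,0],[0,0.87,0,0.089,-0.014,0.09,0],[0,0.87,0,0.089,-0.014,0.09,0],[0,0.87,0,0.089,-0.014,0.09,0]]])

```text
time: 3.4
ee_pos: [0.4929, 0.1354, 0.2053]
eef_rot: [0.917, -0.052, 0.396, 0.009]
ft_force: [-0.5, 0.4, 0.6]
width: -0.0001
grip_force: 0.0
```

```bash
python3 go.py .49 .125 .17 .87; python3 - <<'E'
from bench import cams
import cv2,numpy as np
c=[cams.camera(n)["img"][:,:,::-1] for n in("wrist","top")]
cv2.imwrite("pics/w2.png",np.vstack([cv2.resize(c[0],(460,288)),cv2.resize(c[1],(460,288))]))
E
```

```text
t 3.4 turn [-0.025  0.056 -0.012] shift [-0.0267  0.0116  0.0227] F [-0.5  0.4  0.6] J [ 0.22 -0.46 -0.79  2.38  0.39  0.47 -2.6 ]
```

View pics/w2.png

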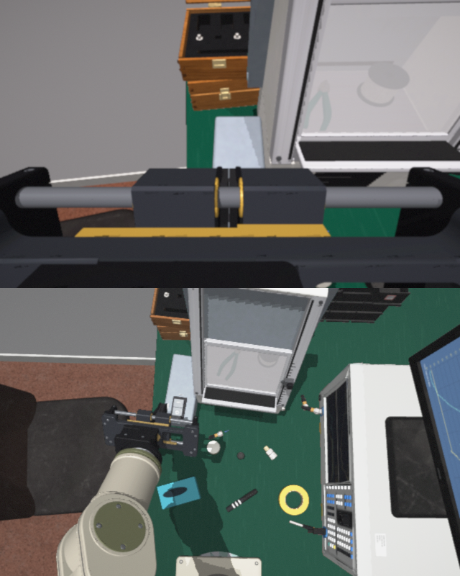

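The wrist view shows the fingers above the console, with the lip at right; the arm came in over its left side at joints 2, 4 and 7's limits. I'll fit a simple kinematic model from the recorded poses to choose a reachable approach.

```bash
cat > kin.py <<'E'
from h import *
import itertools,json
lo=np.array([-2.6,-.5,-1.47,.16,-1.27,.06,-2.6]);hi=np.array([2.6,2.12,1.34,2.42,4.41,2.06,2.6])
def fk(q,sg,k):
    rz=lambda a:R.from_euler('z',a);ry=lambda a:R.from_euler('y',a)
    h,L1,a,b,L2,c,L3,o7,sx,o1=k
    A=rz(sg[0]*q[0]+o1);p=np.array([0,0,h])+A.apply([sx,0,0])
    A=A*ry(q[1]);p=p+A.apply([0,0,L1]);A=A*rz(sg[1]*q[2]);p=p+A.apply([a,0,0])
    A=A*ry(q[3]);p=p+A.apply([b,0,L2]);A=A*rz(sg[2]*q[4]);A=A*ry(q[5]);p=p+A.apply([c,0,L3]);A=A*rz(sg[3]*q[6]+o7)
    return p,A
if __name__=='__main__':
    from bench import readout
    s=readout.read_state()
    D=[([-1.133,.333,-.065,1.461,.022,1.35,-.088],[.278,.559,.208],[.228,.974,-.001,0]),([-.73,-.18,.29,1.89,.05,1.42,-2.14],[.4003,.1204,.2603],[.998,-.056,0,0]),(s['joint_positions'],s['ee_pos'],s['eef_rot'])]
    best=None
    for sg in itertools.product([1,-1],repeat=4):
      for o7 in(0,1.57,3.14,-1.57):
        def f(k):
            e=[]
            for q,P,Q in D:
                p,A=fk(q,sg,k);e+=[p-P,.3*(R.from_quat(Q).inv()*A).as_rotvec()]
            return np.concatenate(e+[.01*(k[[2,3,5,8,9]])])
        r=least_squares(f,[.35,.4,0,0,.4,0,.35,o7,0,0])
        if best is None or r.cost<best[0]: best=(r.cost,sg,r.x.tolist(),r.fun)
    print(best[0],best[1],np.round(best[2],3),np.round(best[3],3),s['joint_positions'].round(3))
    json.dump([best[1],best[2]],open('k.json','w'))
E
python3 kin.py
```

```text
0.0001749890000133341 (-1, -1, -1, -1) [ 0.395  0.458 -0.012  0.104  0.565 -0.02   0.398  1.501 -0.061 -0.076] [-0.004  0.002 -0.    -0.     0.     0.002 -0.001  0.002  0.     0.001
  0.001  0.003  0.     0.    -0.    -0.017 -0.    -0.005 -0.     0.001
 -0.    -0.001 -0.001] [ 0.226 -0.457 -0.79   2.379  0.388  0.472 -2.599]
```

```bash
cat > scan.py <<'E'
from kin import *
from go import ori
sg,k=json.load(open('k.json'))
rng=np.random.default_rng(0)
def ik(P,A,n=6):
    best=(9,None)
    seeds=[np.array([-.73,-.18,.29,1.89,.05,1.42,-2.14]),np.array([-.9,.1,.1,1.7,0,1.4,0])]+[rng.uniform(lo,hi) for _ in range(n)]
    for s in seeds:
        def f(q):
            p,B=fk(q,sg,k);return np.concatenate([(p-P)*3,(A.inv()*B).as_rotvec(),.002*(q-(lo+hi)/2)/(hi-lo)])
        r=least_squares(f,np.clip(s,lo+.12,hi-.12),bounds=(lo+.1,hi-.1),max_nfev=60)
        p,B=fk(r.x,sg,k);e=np.linalg.norm(p-P)+.3*np.linalg.norm((A.inv()*B).as_rotvec())
        if e<best[0]: best=(e,r.x)
        if e<.004: break
    return best
if __name__=='__main__':
    flip=R.from_euler('z',np.pi)
    cab=[.5367,-.0452,-.1132]
    for name,C in(('rock',[-.022,.163,.085]),('lip0',[-.04,.04,.13]),('lip1',[-.012,.04,.205])):
      for th in(.4,.7,.95,1.2):
        row=[]
        for psi in(.4,-.11,-.5,-.9,-1.3,-1.7):
          for fl in(0,1):
            A=ori(th,psi)*(flip if fl else R.identity());P=cw(cab,np.array(C))-A.apply([0,0,.015])
            e,q=ik(P,A,3);row.append(f"{e*1000:.0f}")
        print(name,th,' '.join(row),flush=True)
E
time timeout 500 python3 scan.py
```

```text
rock 0.4 0 0 0 0 27 0 69 0 0 0 0 0
rock 0.7 0 0 21 0 50 0 0 0 0 0 0 0
rock 0.95 41 41 15 15 0 0 0 0 0 0 0 0
rock 1.2 52 52 16 16 0 0 0 0 0 0 0 0
lip0 0.4 0 0 0 0 0 0 19 0 54 0 0 0
lip0 0.7 4 21 40 40 27 0 27 0 0 0 0 0
lip0 0.95 56 78 103 109 19 19 0 0 0 0 0 0
lip0 1.2 55 55 130 130 14 14 0 0 0 0 0 0
lip1 0.4 0 0 0 0 0 0 10 0 51 0 0 0
lip1 0.7 0 0 0 0 4 0 42 0 9 0 0 0
lip1 0.95 20 61 78 78 49 0 9 0 0 0 0 0
lip1 1.2 96 74 133 133 16 16 0 0 0 0 0 0
real	0m52.344s
user	0m52.494s
sys	0m0.181s
```

```bash
cat > go.py <<'E'
import sys
from h import *
from bench import readout
def ori(th,psi=-.113,flip=0):
    f=np.array([np.cos(psi),np.sin(psi),0]);u=np.array([0,0,1.])
    z=np.sin(th)*f-np.cos(th)*u;x=np.cos(th)*f+np.sin(th)*u
    if flip: x=-x
    return R.from_matrix(np.array([x,np.cross(z,x),z]).T)
def delta(pos,A):
    s=readout.read_state();q=R.from_quat(s['eef_rot'])
    print('t',round(float(s['time']),2),'turn',(q.inv()*A).as_rotvec().round(3),'shift',q.inv().apply(np.array(pos)-s['ee_pos']).round(4),'F',s['ft_force'].round(1),'J',s['joint_positions'].round(2),flush=True)
if __name__=='__main__': a=list(map(float,sys.argv[1:]));delta(a[:3],ori(a[3],a[4],int(a[5])))
E
python3 go.py .42 .18 .28 .1 -.113 0
python3 - <<'E'
from scan import *
from go import ori
cab=[.5367,-.0452,-.1132]
for th,psi in((.8,-.7),(.9,-.7),(.8,-.9),(.95,-.9)):
  A=ori(th,psi,1)
  for C in([-.06,.163,.13],[-.022,.163,.07],[-.06,.06,.11],[-.03,.06,.14],[.0,.06,.23]):
    P=cw(cab,np.array(C))-A.apply([.009 if C[1]>.1 else -.009,0,.015]);e,q=ik(P,A);print(th,psi,C,round(e*1e3,1),q.round(2),P.round(3))
E
```

```text
t 3.5 turn [-0.023 -0.711 -0.006] shift [ 0.0016 -0.0415 -0.108 ] F [-0.5 -1.2  0.2] J [ 0.23 -0.46 -0.79  2.38  0.39  0.47 -2.6 ]
0.8 -0.7 [-0.06, 0.163, 0.13] 0.0 [-0.62  0.17 -0.26  2.04  0.97  1.12 -0.53] [0.492 0.126 0.147]
0.8 -0.7 [-0.022, 0.163, 0.07] 0.0 [-0.75  0.33 -0.07  1.99  1.03  1.01 -0.61] [0.53  0.122 0.087]
0.8 -0.7 [-0.06, 0.06, 0.11] 0.0 [-0.52  0.08 -0.2   2.22  1.06  0.95 -0.54] [0.471 0.032 0.114]
0.8 -0.7 [-0.03, 0.06, 0.14] 0.0 [-0.48  0.05 -0.18  2.17  1.02  0.95 -0.43] [0.501 0.029 0.144]
0.8 -0.7 [0.0, 0.06, 0.23] 0.0 [-0.47 -0.08 -0.15  2.09  0.9   1.03 -0.19] [0.53  0.025 0.234]
0.9 -0.7 [-0.06, 0.163, 0.13] 0.0 [-0.69  0.23 -0.26  2.04  1.08  1.19 -0.67] [0.491 0.127 0.146]
0.9 -0.7 [-0.022, 0.163, 0.07] 0.0 [-0.76  0.4  -0.12  1.98  1.15  1.09 -0.74] [0.529 0.123 0.086]
0.9 -0.7 [-0.06, 0.06, 0.11] 0.0 [-0.57  0.16 -0.22  2.22  1.19  1.03 -0.71] [0.471 0.032 0.112]
0.9 -0.7 [-0.03, 0.06, 0.14] 0.0 [-0.52  0.12 -0.21  2.19  1.16  1.02 -0.6 ] [0.5   0.029 0.142]
0.9 -0.7 [0.0, 0.06, 0.23] 0.0 [-0.51 -0.04 -0.18  2.12  1.04  1.06 -0.35] [0.53  0.026 0.23
[... 279 characters left out ...]
.473 0.035 0.114]
0.8 -0.9 [-0.03, 0.06, 0.14] 0.0 [-0.52  0.17 -0.19  2.04  0.96  1.13 -0.55] [0.503 0.031 0.144]
0.8 -0.9 [0.0, 0.06, 0.23] 0.0 [-0.45  0.05 -0.2   1.97  0.88  1.2  -0.35] [0.533 0.028 0.234]
0.95 -0.9 [-0.06, 0.163, 0.13] 0.0 [-0.85  0.37 -0.13  1.89  0.99  1.37 -0.77] [0.491 0.129 0.146]
0.95 -0.9 [-0.022, 0.163, 0.07] 0.0 [-0.84  0.52 -0.08  1.83  1.04  1.27 -0.82] [0.529 0.125 0.086]
0.95 -0.9 [-0.06, 0.06, 0.11] 0.0 [-0.65  0.31 -0.2   2.07  1.11  1.23 -0.83] [0.473 0.035 0.111]
0.95 -0.9 [-0.03, 0.06, 0.14] 0.0 [-0.6   0.28 -0.2   2.04  1.11  1.23 -0.74] [0.503 0.031 0.141]
0.95 -0.9 [0.0, 0.06, 0.23] 0.0 [-0.54  0.13 -0.21  1.99  1.05  1.28 -0.53] [0.533 0.028 0.231]
```

>>> step_arm(deltas=[[[0,-0.12,0,0,-0.01,-0.03,0],[0,-0.24,0,0,-0.02,-0.06,0],[0,-0.36,0,0,-0.03,-0.08,0],[0,-0.48,0,0,-0.04,-0.1,0],[0,-0.6,0,0,-0.04,-0.11,0],[0,-0.71,0,0,-0.04,-0.11,0],[0,-0.71,0,0,-0.04,-0.11,0]]])

```text
time: 4.38
ee_pos: [0.418, 0.1807, 0.2814]
eef_rot: [0.997, -0.053, 0.05, -0.011]
ft_force: [-0.6, 0.2, 0.4]
width: 0.0004
grip_force: 0.0
```

```bash
python3 go.py .43 .18 .28 0 -.7 1
```

```text
t 4.38 turn [ 0.115 -0.073 -2.544] shift [ 0.0118 -0.0005  0.0026] F [-0.6  0.2  0.4] J [-0.06 -0.14 -0.42  1.82 -0.03  1.35 -2.15]
```

>>> step_arm(deltas=[[[0.01,-0.01,-0.18,0,0,0,0],[0.02,-0.01,-0.36,0,0,0,0],[0.02,-0.02,-0.54,0,0,0,0],[0.03,-0.02,-0.72,0,0,0,0],[0.04,-0.03,-0.9,0,0,0,0],[0.05,-0.03,-1.08,0,0,0,0],[0.06,-0.04,-1.26,0,0,0,0],[0.07,-0.04,-1.44,0,0,0,0],[0.07,-0.05,-1.62,0,0,0,0],[0.08,-0.05,-1.8,0,0,0,0],[0.09,-0.06,-1.98,0,0,0,0],[0.1,-0.06,-2.16,0,0,0,0],[0.11,-0.07,-2.34,0.01,0,0,0],[0.115,-0.073,-2.5,0.01,0,0,0],[0.115,-0.073,-2.544,0.01,0,0,0],[0.115,-0.073,-2.544,0.01,0,0,0]]])

```text
time: 6.38
ee_pos: [0.4265, 0.1802, 0.283]
eef_rot: [0.343, 0.939, 0.0, 0.002]
ft_force: [-0.5, 0.6, -0.1]
width: 0.0004
grip_force: 0.0
```

```bash
python3 go.py .475 .15 .17 .9 -.7 1
```

```text
t 6.38 turn [ 0.002 -0.896 -0.001] shift [-0.0562  0.0079  0.1132] F [-0.5  0.6 -0.1] J [-0.21 -0.05 -0.28  1.73 -0.01  1.45  0.39]
```

>>> step_arm(deltas=[[[0,-0.15,0,-0.01,0,0.01,0],[0,-0.3,0,-0.02,0,0.03,0],[0,-0.45,0,-0.03,0.01,0.05,0],[0,-0.6,0,-0.04,0.01,0.07,0],[0,-0.75,0,-0.05,0.01,0.09,0],[0,-0.896,0,-0.056,0.008,0.11,0],[0,-0.896,0,-0.056,0.008,0.113,0],[0,-0.896,0,-0.056,0.008,0.113,0]]])

```text
time: 7.38
ee_pos: [0.4757, 0.15, 0.1708]
eef_rot: [0.31, 0.846, -0.148, 0.407]
ft_force: [0.9, -0.2, 0.4]
width: 0.0007
grip_force: 0.0
```

```bash
cat > tgt.py <<'E'
import sys
from go import *
# cab x y z of contact point; tool contact offset x,z ; th psi
a=list(map(float,sys.argv[1:]))
A=ori(a[5],a[6],1);P=cw([.5367,-.0452,-.1132],np.array(a[:3]))-A.apply([a[3],0,a[4]])
print('TCP',P.round(4));delta(P,A)
print('up slope in tool',A.inv().apply(R.from_euler('z',-.1132).apply(UP)).round(3),'down',A.inv().apply([0,0,-1]).round(3))
E
python3 tgt.py -.020 .163 .095 .009 .022 .9 -.7
```

```text
TCP [0.5263 0.1265 0.1157]
t 7.38 turn [ 0.    -0.004 -0.003] shift [0.0094 0.0146 0.0765] F [ 0.9 -0.2  0.4] J [-0.43  0.12 -0.61  2.14  0.99  1.32 -0.66]
up slope in tool [-0.913  0.19  -0.36 ] down [0.783 0.    0.622]
```

>>> step_arm(deltas=[[[0,0,0,0.003,0.005,0.025,0],[0,0,0,0.006,0.01,0.05,0],[0,0,0,0.009,0.0146,0.0765,0],[0,0,0,0.009,0.0146,0.0765,0]]])

```text
time: 7.88
ee_pos: [0.5276, 0.1241, 0.1164]
eef_rot: [0.312, 0.845, -0.149, 0.408]
ft_force: [0.3, -0.0, 0.7]
width: 0.0005
grip_force: 0.0
```

```bash
python3 tgt.py -.020 .163 .068 .009 .022 .9 -.7;  python3 - <<'E'
from bench import cams
import cv2,numpy as np
c=cams.camera("scene")["img"][120:250,200:400,::-1],cams.camera("top")["img"][90:220,190:390,::-1]
cv2.imwrite("pics/p3.png",np.vstack([cv2.resize(x,None,fx=2.2,fy=2.2,interpolation=cv2.INTER_CUBIC) for x in c]))
E
```

```text
TCP [0.5263 0.1265 0.0887]
t 7.88 turn [-0.003 -0.002 -0.006] shift [0.0232 0.0009 0.0153] F [ 0.3 -0.   0.7] J [-0.39  0.26 -0.54  2.14  1.15  1.22 -0.73]
up slope in tool [-0.913  0.19  -0.36 ] down [0.783 0.    0.622]
```

View pics/p3.png

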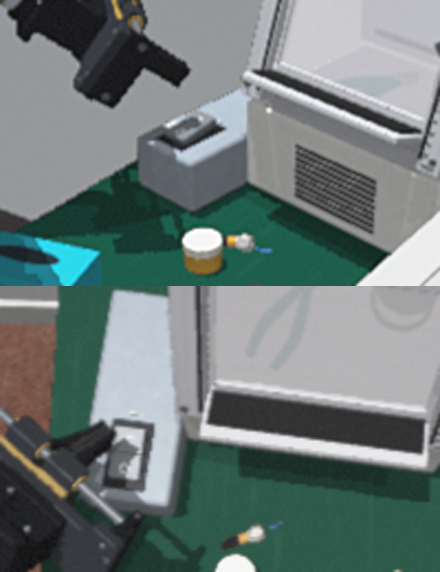

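The fingers hang over the console: the tip is at scene crop (188,72) and top crop (112,428), with the rocker below. I'll check the tip's position by triangulating those pixels against the pose.

```bash
python3 - <<'E'
from go import *
s=readout.read_state();q=R.from_quat(s['eef_rot'])
for x,z in((0,.022),(.009,.022),(-.009,.022),(0,0.04)):
    P=s['ee_pos']+q.apply([x,0,z]);a=proj('scene',P);b=proj('top',P)
    print(x,z,P.round(3),((a-[200,120])*2.2).round(),((b-[190,90])*2.2+[0,286]).round())
def ray(n,uv):
    f,cx,cy,o,qq=K[n];d=R.from_quat(qq).apply([(uv[0]-cx)/f,-(uv[1]-cy)/f,-1]);return np.array(o),d/np.linalg.norm(d)
o1,d1=ray('scene',np.array([188,72])/2.2+[200,120]);o2,d2=ray('top',np.array([112,428-286])/2.2+[190,90])
t=np.linalg.lstsq(np.c_[d1,-d2],o2-o1,rcond=None)[0];print(o1+d1*t[0],o2+d2*t[1])
for Pc in([-.036,.163,.072],[-.02,.163,.075]):
  P=cw([.5367,-.0452,-.1132],np.array(Pc));print(((proj('scene',P)-[200,120])*2.2).round(),((proj('top',P)-[190,90])*2.2+[0,286]).round())
E
```

```text
0 0.022 [0.54  0.115 0.104] [208.  90.] [130. 419.]
0.009 0.022 [0.536 0.119 0.096] [203.  97.] [127. 426.]
-0.009 0.022 [0.544 0.111 0.111] [213.  83.] [134. 412.]
0 0.04 [0.551 0.106 0.092] [222.  98.] [143. 411.]
[0.52458793 0.12761062 0.12596877] [0.52557179 0.12656305 0.12605611]
[192. 123.] [128. 451.]
[203. 115.] [130. 433.]
```

```bash
python3 - <<'E'
from bench import cams
import cv2,numpy as np
c=cams.camera("scene")["img"][130:190,255:325,::-1],cams.camera("top")["img"][125:185,215:285,::-1]
cv2.imwrite("pics/p4.png",np.hstack([cv2.resize(x,None,fx=5.5,fy=5.5,interpolation=cv2.INTER_CUBIC) for x in c]))
E
```

```text
(no output)
```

View pics/p4.png

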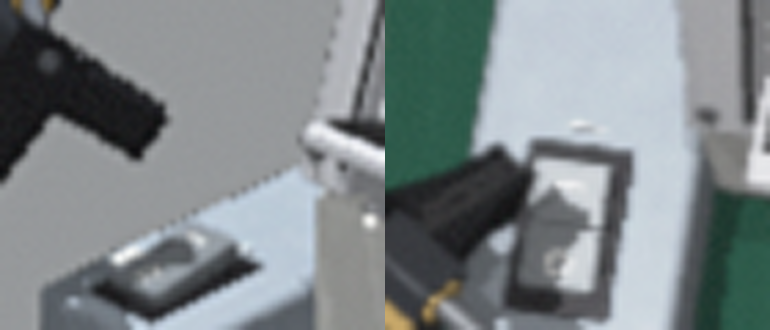

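Scene crop: the tip is at (155,138). Top crop: the tip is at (520,165), left of the rocker's far half (570,185). It sits about 28 mm short of the predicted fingertip along the tool axis, so I'll cross-check with the wrist camera.

```bash
python3 - <<'E'
from go import *
from bench import cams
import cv2
s=readout.read_state();q=R.from_quat(s['eef_rot']);c=cams.camera('wrist');T=np.array(c['T_tool_cam'])
im=c['img'][:,:,::-1].copy()
def pw(P):
    t=q.inv().apply(np.array(P)-s['ee_pos']);k=T[:3,:3].T@(t-T[:3,3]);return (c['cx']-c['fx']*k[0]/k[2],c['cy']+c['fy']*k[1]/k[2])
cab=[.5367,-.0452,-.1132]
for P in([-.078,.204,.062],[-.078,.12,.062],[.12,.204,.062],[-.0125,.163,.074],[-.0595,.163,.068]):
    u=pw(cw(cab,np.array(P)));print(P,np.round(u));cv2.drawMarker(im,tuple(int(v) for v in u),(0,0,255),0,12,1)
for x,z in((.0095,.022),(-.0095,.022),(0,-.007)):
    u=pw(s['ee_pos']+q.apply([x,0,z]));print('tip',x,z,np.round(u));cv2.drawMarker(im,tuple(int(v) for v in u),(255,0,255) if z>0 else (255,255,0),1,12,1)
cv2.imwrite('pics/w4.png',im)
for uv in((252,381),(357,381)): print(plane('top',uv,.02).round(3))
E
```

```text
[-0.078, 0.204, 0.062] [321. 101.]
[-0.078, 0.12, 0.062] [211. 153.]
[0.12, 0.204, 0.062] [431. 218.]
[-0.0125, 0.163, 0.074] [323. 190.]
[-0.0595, 0.163, 0.068] [281. 153.]
tip 0.0095 0.022 [318. 216.]
tip -0.0095 0.022 [318. 242.]
tip 0 -0.007 [318. 246.]
[0.104 0.1   0.02 ]
[ 0.108 -0.103  0.02 ]
```

View pics/w4.png

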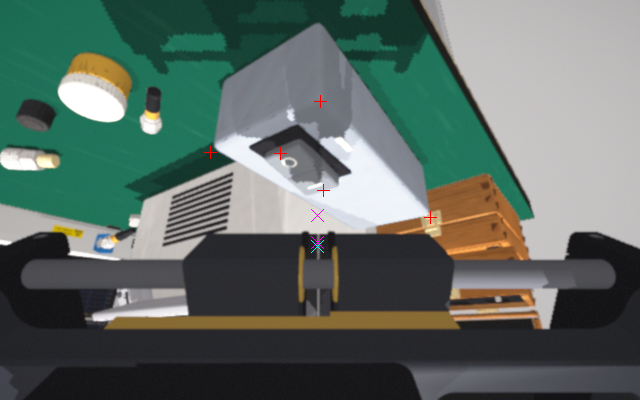

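The wrist view puts the fingertip edge at (318,232), which fits a tip about 6 mm behind the TCP. That agrees with the two-view triangulation, so I'll use that tip offset and feel for contact, with a steeper tilt for clearance.

```bash
python3 tgt.py -.020 .163 .088 .009 -.006 .65 -.7
```

```text
TCP [0.5435 0.1121 0.0887]
t 8.12 turn [ 0.002  0.249 -0.004] shift [ 0.0081 -0.0004  0.035 ] F [-0.4  0.5  0.4] J [-0.39  0.26 -0.54  2.14  1.15  1.22 -0.73]
up slope in tool [-0.796  0.19  -0.575] down [0.605 0.    0.796]
```

>>> step_arm(deltas=[[[0,0.12,0,-0.012,0,0.008,0],[0,0.25,0,-0.0155,0,0.016,0],[0,0.25,0,-0.0155,0,0.016,0]]])

```text
time: 8.5
ee_pos: [0.5452, 0.1102, 0.1202]
eef_rot: [0.328, 0.889, -0.107, 0.3]
ft_force: [1.0, 0.0, -0.3]
width: 0.0002
grip_force: 0.0
```

```bash
python3 tgt.py -.020 .163 .088 .009 -.006 .65 -.7; python3 - <<'E'
from h import *
from bench import cams,readout
import cv2
# dark fingertip: report darkest blob extents near expected tip
s=readout.read_state();q=R.from_quat(s['eef_rot'])
for n in('scene','top'):
    im=cams.camera(n)['img'];m=(im.max(2)<45).astype('uint8')
    print(n,'pred z=-.006',proj(n,s['ee_pos']+q.apply([0,0,-.006])).round(1),'pred .022',proj(n,s['ee_pos']+q.apply([0,0,.022])).round(1))
    cv2.imwrite(f'pics/n_{n}.png',im[:,:,::-1])
    u=proj(n,s['ee_pos']+q.apply([0,0,-.006])).astype(int)
    print('\n'.join(''.join('#' if v else '.' for v in r) for r in m[u[1]-16:u[1]+17:2,u[0]-20:u[0]+24]))
E
```

```text
TCP [0.5435 0.1121 0.0887]
t 8.5 turn [ 0.002 -0.    -0.008] shift [0.0211 0.0001 0.0236] F [ 1.   0.  -0.3] J [-0.21  0.16 -0.51  2.06  0.88  1.03 -0.35]
up slope in tool [-0.796  0.19  -0.575] down [0.605 0.    0.796]
scene pred z=-.006 [295.8 152.1] pred .022 [303.5 160.3]
###############.............................
###############.............................
################............................
##################..........................
###################.........................
###.....#############.......................
#.........#############.....................
............#########.......................
..............####..........................
............................................
............................................
............................................
............................................
............................................
............................................
............................................
............................................
top pred z=-.006 [249.  146.1] pred .022 [256.7 143. ]
............................................
............................................
............................................
............................................
............................................
............................................
..............###...........................
..........####..#...........................
............#....#####......................
...............######.......................
................####........................
..................###.......................
...........................###..............
............................##..............
............................#...............
............................#...............
#.........#.................#...............
```

>>> step_arm(deltas=[[[0,0,0,0.006,0,0.008,0],[0,0,0,0.012,0,0.016,0],[0,0,0,0.018,0,0.0225,0],[0,0,0,0.02,0,0.025,0]]])

```text
time: 9.1
ee_pos: [0.5422, 0.1123, 0.0844]
eef_rot: [0.326, 0.89, -0.109, 0.299]
ft_force: [-0.5, 0.2, 0.5]
width: 0.0002
grip_force: 0.0
```

>>> step_arm(deltas=[[[0,0,0,0.0012,0,0.0016,0],[0,0,0,0.0024,0,0.0032,0],[0,0,0,0.0036,0,0.0048,0]]])

```text
time: 9.48
ee_pos: [0.543, 0.1122, 0.0798]
eef_rot: [0.326, 0.89, -0.108, 0.3]
ft_force: [-0.5, -0.2, 1.1]
width: 0.0009
grip_force: 0.0
```

>>> step_arm(deltas=[[[0,0,0,0.0012,0,0.0016,0],[0,0,0,0.0024,0,0.0032,0],[0,0,0,0.0024,0,0.0032,0]]])

```text
time: 9.85
ee_pos: [0.5428, 0.1121, 0.0755]
eef_rot: [0.326, 0.89, -0.109, 0.299]
ft_force: [-0.4, 0.1, -0.2]
width: 0.0003
grip_force: 0.0
```

>>> step_arm(deltas=[[[0,0,0,0.0012,0,0.0016,0],[0,0,0,0.0018,0,0.0024,0],[0,0,0,0.0018,0,0.0024,0]]])

```text
time: 10.22
ee_pos: [0.5428, 0.1121, 0.0726]
eef_rot: [0.326, 0.89, -0.109, 0.299]
ft_force: [0.1, 0.3, 0.5]
width: 0.0005
grip_force: 0.1
```

>>> step_arm(deltas=[[[0,0,0,0.0012,0,0.0016,0],[0,0,0,0.0018,0,0.0024,0],[0,0,0,0.0018,0,0.0024,0]]])

```text
time: 10.6
ee_pos: [0.5434, 0.1122, 0.07]
eef_rot: [0.326, 0.89, -0.108, 0.3]
ft_force: [1.8, -0.6, 4.4]
width: 0.0004
grip_force: 1.7
```

>>> step_arm(deltas=[[[0,0,0,0.0012,0,0.0016,0],[0,0,0,0.0012,0,0.0016,0]]])

```text
time: 10.85
ee_pos: [0.5437, 0.1122, 0.0683]
eef_rot: [0.326, 0.89, -0.108, 0.3]
ft_force: [4.2, -1.0, 4.5]
width: 0.0003
grip_force: 2.6
```

>>> step_arm(deltas=[[[0,0,0,0.0012,0,0.0016,0],[0,0,0,0.0012,0,0.0016,0]]])

```text
time: 11.1
ee_pos: [0.5442, 0.1122, 0.067]
eef_rot: [0.326, 0.89, -0.108, 0.301]
ft_force: [3.3, -1.4, 9.5]
width: 0.0009
grip_force: 4.7
```

>>> step_arm(deltas=[[[0,0,0,0.0012,0,0.0016,0],[0,0,0,0.0012,0,0.0016,0]]])

```text
time: 11.35
ee_pos: [0.5446, 0.1122, 0.0663]
eef_rot: [0.326, 0.889, -0.108, 0.302]
ft_force: [-3.7, -1.0, 21.5]
width: 0.0004
grip_force: 10.3
```

>>> step_arm(deltas=[[[0,0,0,-0.01,0,-0.013,0],[0,0,0,-0.02,0,-0.026,0],[0,0,0,-0.036,0,-0.048,0],[0,0,0,-0.036,0,-0.07,0],[0,0,0,-0.036,0,-0.1,0],[0,0,0,-0.036,0,-0.1,0]]])

```text
time: 12.1
ee_pos: [0.5184, 0.1341, 0.1661]
eef_rot: [0.325, 0.89, -0.107, 0.3]
ft_force: [0.6, -0.2, 0.3]
width: 0.0003
grip_force: 0.0
```

```bash
python3 - <<'E'
from bench import cams
import cv2,numpy as np
c=cams.camera("scene")["img"][155:205,255:325,::-1],cams.camera("top")["img"][125:195,220:290,::-1]
b=cv2.imread('pics/scene0.png')[155:205,255:325],cv2.imread('pics/top0.png')[125:195,220:290]
f=lambda x:cv2.resize(x,None,fx=4.5,fy=4.5,interpolation=cv2.INTER_CUBIC)
cv2.imwrite("pics/p5.png",np.hstack([np.vstack([f(x) for x in c]),np.vstack([f(x) for x in b])]))
E
```

```text
(no output)
```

View pics/p5.png

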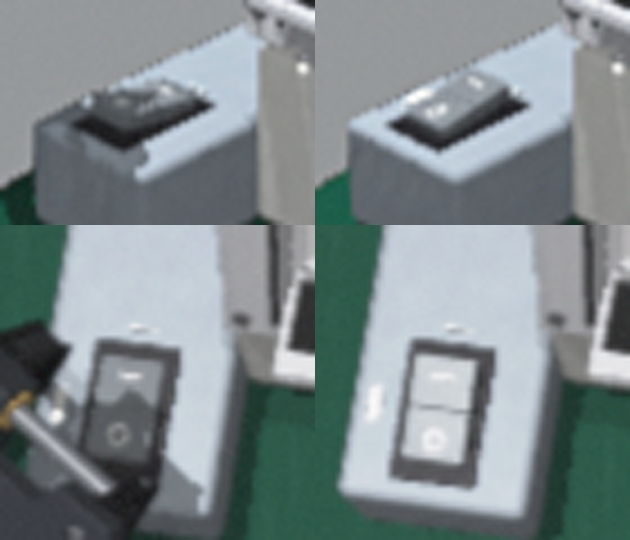

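The far half (I) now stands lower and the near half is raised in both views, so the rocker has tipped to on. Next is the lip.

```bash
python3 tgt.py -.071 .085 .130 -.0095 -.031 .95 -.7; python3 tgt.py -.034 .060 .130 -.0095 -.031 .95 -.7|head -1; python3 - <<'E'
from scan import *
cab=[.5367,-.0452,-.1132];A=ori(.95,-.7,1)
for C in([-.071,.085,.13],[-.034,.06,.13],[-.034,.06,.148],[-.007,.06,.225]):
    P=cw(cab,np.array(C))-A.apply([-.0095,0,-.031]);e,q=ik(P,A);print(round(e*1e3,1),q.round(2))
E
```

```text
TCP [0.4908 0.0346 0.1042]
t 12.2 turn [-0.    -0.302 -0.002] shift [ 0.0028 -0.0923  0.073 ] F [-0.2  0.1 -0.5] J [-0.23  0.08 -0.55  2.04  0.78  1.12 -0.3 ]
up slope in tool [-0.93   0.19  -0.314] down [ 0.813 -0.     0.582]
TCP [0.5248 0.0056 0.1042]
0.0 [-0.57  0.25 -0.22  2.19  1.28  1.06 -0.8 ]
0.0 [-0.52  0.26 -0.15  2.17  1.34  0.97 -0.76]
0.0 [-0.5   0.21 -0.17  2.17  1.31  0.98 -0.71]
0.0 [-0.46  0.07 -0.17  2.13  1.19  1.   -0.48]Exception ignored on flushing sys.stdout:
BrokenPipeError: [Errno 32] Broken pipe
```

>>> step_arm(deltas=[[[0,-0.1,0,-0.01,-0.02,0.0,0],[0,-0.2,0,-0.01,-0.04,0.02,0],[0,-0.3,0,0,-0.06,0.045,0],[0,-0.302,0,0.003,-0.08,0.065,0],[0,-0.302,0,0.003,-0.092,0.073,0],[0,-0.302,0,0.003,-0.092,0.073,0]]])

```text
time: 12.95
ee_pos: [0.4909, 0.0342, 0.1046]
eef_rot: [0.306, 0.835, -0.157, 0.43]
ft_force: [0.0, 0.1, 0.3]
width: 0.0007
grip_force: 0.0
```

```bash
python3 tgt.py -.034 .060 .130 -.0095 -.031 .95 -.7
```

```text
TCP [0.5248 0.0056 0.1042]
t 12.95 turn [-0.002  0.    -0.003] shift [-0.0255  0.      0.0363] F [0.  0.1 0.3] J [-0.29  0.14 -0.56  2.36  1.23  1.14 -0.82]
up slope in tool [-0.93   0.19  -0.314] down [ 0.813 -0.     0.582]
```

>>> step_arm(deltas=[[[0,0,0,-0.008,0,0.012,0],[0,0,0,-0.016,0,0.024,0],[0,0,0,-0.0255,0,0.036,0],[0,0,0,-0.0255,0,0.036,0]]])

```text
time: 13.45
ee_pos: [0.5254, 0.0056, 0.105]
eef_rot: [0.307, 0.834, -0.157, 0.43]
ft_force: [0.4, 0.1, 0.4]
width: 0.0007
grip_force: 0.0
```

>>> step_arm(deltas=[[[0,0,0,-0.004,0.001,-0.001,0],[0,0,0,-0.008,0.002,-0.003,0],[0,0,0,-0.012,0.0025,-0.004,0],[0,0,0,-0.012,0.0025,-0.004,0]]])

```text
time: 13.95
ee_pos: [0.5293, 0.0068, 0.1171]
eef_rot: [0.306, 0.835, -0.156, 0.43]
ft_force: [-2.4, 0.7, -0.7]
width: 0.0008
grip_force: 1.3
```

>>> step_arm(deltas=[[[0,0,0,-0.003,0.0006,-0.001,0],[0,0,0,-0.006,0.0012,-0.002,0],[0,0,0,-0.009,0.0018,-0.003,0],[0,0,0,-0.009,0.0018,-0.003,0]]])

```text
time: 14.45
ee_pos: [0.5328, 0.0061, 0.1263]
eef_rot: [0.306, 0.835, -0.156, 0.43]
ft_force: [-2.8, 2.8, -1.8]
width: 0.0007
grip_force: 1.5
```

>>> step_arm(deltas=[[[0,0,0,0.003,0,-0.004,0],[0,0,0,0.0046,0,-0.0066,0],[0,0,0,0.0046,0,-0.0066,0]]])

```text
time: 14.82
ee_pos: [0.5264, 0.0112, 0.1262]
eef_rot: [0.306, 0.835, -0.156, 0.43]
ft_force: [-0.5, 0.7, -0.6]
width: 0.0004
grip_force: 0.0
```

```bash
cat > see.py <<'E'
from h import *
from bench import cams,readout
import cv2,sys
im=cams.camera('scene')['img'];cv2.imwrite(sys.argv[1],im[:,:,::-1])
s=readout.read_state();print('F',s['ft_force'].round(1),'pos',s['ee_pos'].round(4),s['time'])
b=cv2.imread('pics/scene0.png')[:,:,::-1]
# right lip end: sub-pixel shift of a template at the lip's right tip, searched along the slope
cab=[.5367,-.0452,-.1132]
L=lambda t:proj('scene',cw(cab,FOOT+UP*t+OUT*.03+[0,-.09,0]))
u0=L(.0229);x,y=u0.round().astype(int);print('u0',u0)
g=lambda a:cv2.cvtColor(np.ascontiguousarray(a),cv2.COLOR_RGB2GRAY)
tpl=g(b)[y-9:y+10,x-14:x+9]
res=cv2.matchTemplate(g(im),tpl,cv2.TM_CCOEFF_NORMED)
best=[]
for t in np.arange(0.0,.17,.0005):
    d=L(t)-u0;px,py=x-14+d[0],y-9+d[1]
    best.append((cv2.getRectSubPix(res,(1,1),(px,py))[0,0],t))
v,t=max(best);print('sash',round(t,4),'score',round(float(v),3))
E
python3 see.py pics/a1.png
```

```text
F [-0.3 -0.3  0.3] pos [0.5264 0.0112 0.1261] 14.875
u0 [383.13133217 183.70190417]
sash 0.039 score 0.937
```

>>> step_arm(deltas=[[[0,0,0,-0.003,0.0006,-0.001,0],[0,0,0,-0.006,0.0012,-0.002,0],[0,0,0,-0.009,0.0018,-0.003,0],[0,0,0,-0.012,0.0024,-0.004,0],[0,0,0,-0.015,0.003,-0.005,0],[0,0,0,-0.018,0.0036,-0.006,0],[0,0,0,-0.021,0.0042,-0.007,0],[0,0,0,-0.024,0.0048,-0.008,0],[0,0,0,-0.027,0.0054,-0.009,0],[0,0,0,-0.03,0.006,-0.01,0],[0,0,0,-0.032,0.0064,-0.011,0],[0,0,0,-0.032,0.0064,-0.011,0]]])

```text
time: 16.38
ee_pos: [0.538, 0.0097, 0.1588]
eef_rot: [0.306, 0.835, -0.156, 0.43]
ft_force: [-0.1, 0.1, -1.7]
width: 0.0006
grip_force: 1.0
```

```bash
python3 see.py pics/a2.png
```

```text
F [-0.6 -1.4 -1.4] pos [0.538  0.0097 0.1587] 16.425
u0 [383.13133217 183.70190417]
sash 0.0675 score 0.858
```

>>> step_arm(deltas=[[[0,0,0,-0.003,0.0006,-0.001,0],[0,0,0,-0.006,0.0012,-0.002,0],[0,0,0,-0.009,0.0018,-0.003,0],[0,0,0,-0.012,0.0024,-0.004,0],[0,0,0,-0.015,0.003,-0.005,0],[0,0,0,-0.018,0.0036,-0.006,0],[0,0,0,-0.02,0.004,-0.007,0],[0,0,0,-0.02,0.004,-0.007,0]]])

```text
time: 17.42
ee_pos: [0.5451, 0.0089, 0.1791]
eef_rot: [0.306, 0.835, -0.156, 0.43]
ft_force: [-0.6, -0.1, -2.7]
width: 0.0004
grip_force: 1.0
```

```bash
python3 see.py pics/a3.png; python3 - <<'E'
import cv2,numpy as np
from bench import cams
t=cams.camera("top")["img"][:,:,::-1];cv2.imwrite('pics/a3t.png',t)
a=cv2.imread('pics/a3.png')[115:195,325:425];t=t[95:175,310:410]
cv2.imwrite('pics/a3c.png',np.hstack([cv2.resize(x,None,fx=4,fy=4,interpolation=cv2.INTER_CUBIC) for x in(a,t)]))
E
```

```text
F [-0.6  0.4 -3. ] pos [0.5451 0.0089 0.1791] 17.475
u0 [383.13133217 183.70190417]
sash 0.0885 score 0.745
```

View pics/a3c.png

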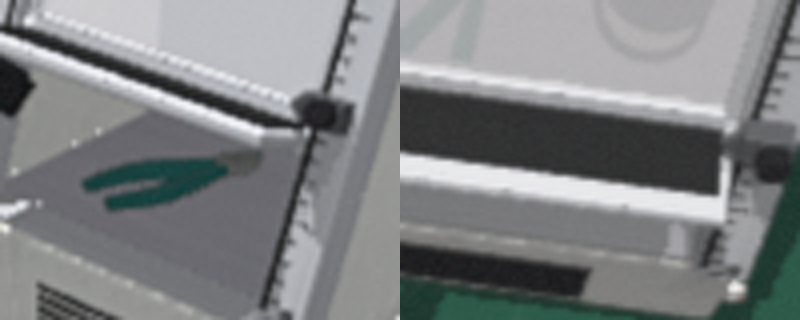

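The left crop shows the lip's right end at the frame at about (303,131), just below the index tip at (294,104). The lip's lower outer corner is at (262,152) there and (325,222) in the top crop.

```bash
python3 - <<'E'
from h import *
cab=[.5367,-.0452,-.1132]
def s_from(obs):
    f=lambda p:np.concatenate([proj(n,cw(cab,FOOT+UP*(p[0]+th)+OUT*p[2]+[0,p[1],0]))-uv for n,uv,th in obs]+[[(p[2]-d0)*1000]])
    d0=obs_d;return least_squares(f,[.09,-.093,d0])
obs_d=.044
for o in([('scene',(390.1,152.6),0)],[('top',(390.9,150.1),0)],[('scene',(390.1,152.6),0),('top',(390.9,150.1),0)]):
    r=s_from(o);print('now',r.x.round(4),r.fun.round(2))
for o in([('scene',(380.1,185.1),0)],[('top',(383.9,173.1),0)]):
    r=s_from(o);print('start',r.x.round(4))
# lip line scene-only: junction at frame, and index tip, depth ~0..14 mm
for d in(0,.005,.014):
    obs_d=d
    a=s_from([('scene',(400.4,147.4),.004)]).x;b=s_from([('scene',(397.9,140.8),.004)]).x;print(d,a.round(4),b.round(4))
print((proj('scene',cw(cab,FOOT+UP*.1+[0,-.09,0]))-proj('scene',cw(cab,FOOT+UP*.09+[0,-.09,0]))))
E
```

```text
now [ 0.0856 -0.0944  0.044 ] [-0.  0.  0.]
now [ 0.0927 -0.0914  0.044 ] [-0.  0.  0.]
now [ 0.0872 -0.0929  0.0431] [-0.21 -1.1   0.23  1.63 -0.86]
start [ 0.0217 -0.0929  0.044 ]
start [ 0.0233 -0.0931  0.044 ]
0 [ 0.0899 -0.0866  0.    ] [ 0.1002 -0.0773  0.    ]
0.005 [ 0.0907 -0.0895  0.005 ] [ 0.1009 -0.0802  0.005 ]
0.014 [ 0.0922 -0.0947  0.014 ] [ 0.1023 -0.0856  0.014 ]
[ 1.47535915 -5.06122166]
```

```bash
cat > edge.py <<'E'
from h import *
import cv2
from scipy.ndimage import map_coordinates
cab=[.5367,-.0452,-.1132]
def prof(n,g,y,d,ts):
    uv=proj(n,cw(cab,FOOT+np.outer(ts,UP)+OUT*d+[0,y,0]));return map_coordinates(g,[uv[:,1],uv[:,0]],order=1)
def sash(n,path,lo,hi):
    g=cv2.imread(path,0).astype(float);out=[]
    ts=np.arange(lo,hi,.00025)
    for y in np.arange(-.085,-.015,.005):
        # strongest bright-to-dark transition going up the slope: lip's white outer edge -> black grip strip
        p=cv2.GaussianBlur(prof(n,g,y,.040,ts)[:,None],(1,13),0)[:,0];out.append(ts[np.argmin(np.gradient(p))])
    return np.median(out),np.std(out)
if __name__=='__main__':
    import sys
    k=float(sys.argv[3]) if len(sys.argv)>3 else .09
    for n,p0,p1 in(('scene','pics/scene0.png',sys.argv[1]),('top','pics/top0.png',sys.argv[2])):
        a=sash(n,p0,.012,.045);b=sash(n,p1,k-.012,k+.022);print(n,np.round(a,4),np.round(b,4),'delta',round(b[0]-a[0],4))
E
python3 edge.py pics/a3.png pics/a3t.png
python3 - <<'E'
from edge import *
C={}
for n,b in(('scene',(392,130,420,155)),('top',(386,118,414,146))):
    im=cv2.imread(f'pics/{n}0.png')[b[1]:b[3],b[0]:b[2]];m=(im.max(2)<100).astype('uint8')
    print(n);print('\n'.join(''.join('#' if v<60 else '+' if v<100 else '.' for v in r) for r in im.max(2)))
E
```

```text
scene [0.03   0.0002] [0.096  0.0003] delta 0.066
top [0.0383 0.0007] [0.1038 0.0005] delta 0.0655
scene
................#...........
................#...........
...............++...........
...............+............
...............#............
..............+#............
..............++............
..............+.............
..............+.............
........+++++++.............
.......+++#####++...........
.......++########++++.......
.......++########+++#.......
.......+#########++##.......
........+########++#+.......
.........########+##+.......
..........+######+##+.......
...........##+##++#+........
...........#+..+++++........
..........+#+...............
..........##++..............
..........#+................
.........+#.................
.........##.................
.........##.................
top
..............#+............
.............+#.............
.............++.............
.............#+.............
............++.............+
............++.............+
............++.............+
............++............++
..........................+#
.........................++#
.........+...............+##
.......++++..............+##
.....++++++++++.........++##
......++++++++++++++++.++###
......++++++++######+++++###
.......++++++#########++####
.......++++++#########+#####
.......+#+++################
.......+#+++##############+#
......++#++++###############
......+##+..+###############
......+#++..++##############
......+#++++.++##########+##
......++...........++#######
.....+#+...........++####+##
.....+#+...........++#+#####
.....++...........+++#######
....+#+...........++#######+
```

```bash
python3 - <<'E'
from edge import *
P=lambda t,d,y=-.05:cw(cab,FOOT+UP*t+OUT*d+[0,y,0])
def nrm(n): 
    v=proj(n,P(.03,.04,-.04))-proj(n,P(.03,.04,-.06));v/=np.linalg.norm(v);return np.array([-v[1],v[0]])
for ts,tt in((.030,.0383),(.096,.1038)):
    f=lambda p:[nrm(n)@(proj(n,P(*p))-proj(n,P(t,.04))) for n,t in(('scene',ts),('top',tt))]
    r=least_squares(f,[.03,.04]);print('strip edge t,d',r.x.round(4),'-> s',round(r.x[0]-.008,4))
f=lambda p:np.concatenate([proj('scene',P(*p))-[398.6,141.5],proj('top',P(*p))-[390.6,130.4]])
r=least_squares(f,[.1,.01,-.09]);print('index t,d,y',r.x.round(4),'h',round(r.x[0]-.004,4),r.fun.round(2))
E
```

```text
strip edge t,d [0.0282 0.0329] -> s 0.0202
strip edge t,d [0.0946 0.0328] -> s 0.0866
index t,d,y [ 0.1053  0.0134 -0.087 ] h 0.1013 [-0.06  0.02  0.04 -0.03]
```

>>> step_arm(deltas=[[[0,0,0,-0.003,0.0006,-0.001,0],[0,0,0,-0.006,0.0012,-0.002,0],[0,0,0,-0.008,0.0016,-0.0028,0],[0,0,0,-0.0102,0.0021,-0.0035,0],[0,0,0,-0.0102,0.0021,-0.0035,0]]])

```text
time: 18.15
ee_pos: [0.5488, 0.0085, 0.1895]
eef_rot: [0.306, 0.835, -0.156, 0.43]
ft_force: [-1.0, -0.3, -3.1]
width: 0.0004
grip_force: 1.1
```

```bash
python3 see.py pics/a4.png; python3 - <<'E'
import cv2
from bench import cams
cv2.imwrite('pics/a4t.png',cams.camera("top")["img"][:,:,::-1])
for f,b in(('a4',(376,122,416,158)),('a4t',(372,112,412,152))):
    g=cv2.imread(f'pics/{f}.png',0)[b[1]:b[3],b[0]:b[2]]
    print(f);print('\n'.join(str(b[1]+i)+' '+''.join(' .:-=+*#%@'[9-int(v)//26] for v in r) for i,r in enumerate(g)))
E
python3 edge.py pics/a4.png pics/a4t.png .100
```

```text
F [-1.1 -0.7 -1.5] pos [0.5488 0.0085 0.1894] 18.2
u0 [383.13133217 183.70190417]
sash 0.0995 score 0.771
a4
122 :::::::::::::::::::::::::::::::::=*#-::-
123 ::::::::::::::::::::::::::::::::-=#*=---
124 ::::::::::::::::::::::::::::::::-+%+++--
125 ::::::::::::::::::::::::::::::::-*#+=+--
126 ..::::::::::::::::::::::::::::::=##=---:
127 ::...::::::::::::::::::::::::::-+%+-:-::
128 --:.::..:::::::::::::::::::::::-*%=-:--:
129 :----:.....::::::::::::::::::::=##===--:
130 -:::----:.....::::::::::::::::-+#+-+=-::
131 +=--:::::-::.....:::::::::::::-*#=:=--::
132 ##*==--:::---:..:...::::::::::-*#-:---::
133 %%%##*==--:::----:.:...:::::::=#+-::::::
134 %%%%%%##*=---:::----:.....:::-+%+==--:::
135 +*#%%%%%%#*+=---:::-:-:..:..:-*#+==--:::
136 ..-+##%%%%%%#*+=--:::--:--:.:=##----::::
137 .  ..-+##%%%%%%#*+=--:::-=---+#+-::-::::
138 :...  .--+#%%%%%%##*+=--=+*+++*+-:::::::
139 --:-:... .-+*#%%%%%%##++**##***+===-::::
140 ==---::... ..-+##%%%%%#####%%%%#**++==-:
141 +++==---::......-+**##*##%%%%%%%%#**#+--
142 ++++++=----:-...:------+#%%%%%%%%####+--
143 ==++++++==----::-==----+#%%%%%%%%####+--
1
[... 1831 characters left out ...]
+**%%%%%%%%%%%%%
139 ..........:-=+++***:.-***+*#%%%%%%%%%%%%
140 .................:-..-+*****###%%#%%%%%%
141 .....................-+++++++++++*#%%%%%
142 .....................-====+++++++*#%%%%%
143 ::...................-++==+++++++*#%%%%%
144 ---::::::...........:-++==++++++*##%%%%%
145 +====------::::::...:-=====+++++*%%%%%%%
146 +++++===+======----:=====-=++++*##%%%%%%
147 +++++===+++++++++++=+*+++==++++*#%%%%%%%
148 +++++===+++++*****#*+======++++##%%%#%%#
149 +++++====++++****#%*+=----===+*#%%%%%%%#
150 +++++====++++****%%**+=-----=+*#%%%%%%%#
151 +++++=--=++++***#%*+==------=+*#%%%%%%%#
scene [0.03   0.0002] [0.1068 0.0003] delta 0.0768
top [0.0383 0.0007] [0.1143 0.0005] delta 0.076
```

>>> step_arm(deltas=[[[0,0,0,-0.0009,0.0002,-0.0003,0],[0,0,0,-0.0019,0.0004,-0.0006,0],[0,0,0,-0.0028,0.0006,-0.0009,0],[0,0,0,-0.0028,0.0006,-0.0009,0]]])

```text
time: 18.75
ee_pos: [0.5497, 0.0084, 0.192]
eef_rot: [0.306, 0.835, -0.156, 0.43]
ft_force: [-2.2, -0.4, -3.0]
width: 0.0007
grip_force: 1.5
```

```bash
python3 see.py pics/a5.png; python3 - <<'E'
import cv2
from bench import cams
cv2.imwrite('pics/a5t.png',cams.camera("top")["img"][:,:,::-1])
for f,b in(('a5',(384,134,412,152)),):
    g=cv2.imread(f'pics/{f}.png',0)[b[1]:b[3],b[0]:b[2]]
    print(f);print('\n'.join(str(b[1]+i)+' '+''.join(' .:-=+*#%@'[9-int(v)//26] for v in r) for i,r in enumerate(g)))
E
python3 edge.py pics/a5.png pics/a5t.png .100
python3 - <<'E'
from edge import *
for s in(.0993,.102):
  for d in(.044,.03,.0134,0): print(s,d,[proj('scene',cw(cab,FOOT+UP*(s+t)+OUT*d+[0,-.093,0])).round(1).tolist() for t in(0,.004,.008)])
E
```

```text
F [-0.7 -0.5 -3. ] pos [0.5497 0.0084 0.192 ] 18.8
u0 [383.13133217 183.70190417]
sash 0.102 score 0.741
a5
134 %%##*==--:::---::...:-+%+==-
135 %%%%%##*=---::-::-:::-*#===-
136 ##%%%%%%#*+=---::-:::=##----
137 :-+##%%%%%%#*+=---===+#+-::-
138 . ..-+##%%%%%%#*++++++*+-:::
139 :..  .--+#####%##*##***+===-
140 -:::... .:----=*###%%%%#**++
141 =---::..::---:-=*%%%%%%%%#**
142 ++==----=+=====+*%%%%%%%%###
143 ***+==-=++++++++#%%%%%%%%###
144 +****+++++++++**#%%%%%%%%###
145 +++************##%%%%%%@%###
146 ===++***********##%%%%%%%###
147 ++===+++**********#%########
148 ++++====++++******#%*++***#*
149 +*+++++====++++***#%*+++++++
150 ++++++++++=====++*%#***++++=
151 +++++++++++++===+*%*+++++++=
scene [0.03   0.0002] [0.1093 0.0004] delta 0.0793
top [0.0383 0.0007] [0.1168 0.0006] delta 0.0785
0.0993 0.044 [[391.5, 145.2], [392.1, 143.1], [392.7, 140.9]]
0.0993 0.03 [[395.6, 145.3], [396.2, 143.2], [396.8, 141.2]]
0.0993 0.0134 [[400.3, 145.5], [400.9, 143.5], [401.5, 141.4]]
0.0993 0 [[404.0, 145.7], [404.6, 143.6], [405.2, 141.6]]
0.102 0.044 [[391.9, 143.7], [392.5, 141.6], [393.1, 139.5]]
0.102 0.03 [[396.0, 143.9], [396.6, 141.8], [397.2, 139.7]]
0.102 0.0134 [[400.7, 144.1], [401.3, 142.1], [401.9, 140.0]]
0.102 0 [[404.4, 144.3], [405.0, 142.3], [405.6, 140.2]]
```

>>> step_arm(deltas=[[[0,0,0,0.004,0,0.003,0],[0,0,0,0.012,0,0.006,0],[0,0,0,0.018,0,0.006,0],[0,0,0,0.025,0,-0.02,0],[0,0,0,0.025,0,-0.06,0],[0,0,0,0.025,0,-0.1,0],[0,0,0,0.025,0,-0.1,0]]])

```text
time: 19.73
ee_pos: [0.4763, 0.0729, 0.2314]
eef_rot: [0.305, 0.835, -0.154, 0.431]
ft_force: [0.9, -0.6, 0.6]
width: 0.0001
grip_force: 0.0
```

```bash
python3 see.py pics/a6.png; python3 - <<'E'
import cv2
from bench import cams
cv2.imwrite('pics/a6t.png',cams.camera("top")["img"][:,:,::-1])
for n,f in(('scene0','a6'),('top0','a6t')):
  a,b=[cv2.imread(f'pics/{x}.png',0) for x in(n,f)]
  for nm,t,s in((('idx',(382,126,420,150),'top') if 'top' in n else ('idx',(399,133,421,149),'scene')),(('pot',(284,208,312,236),'top') if 'top' in n else ('pot',(278,220,306,248),'scene')),(('rest',(325,220,390,245),'top') if 'top' in n else ('cap',(306,245,326,265),'scene'))):
    x0,y0,x1,y1=t;r=cv2.matchTemplate(b[y0-8:y1+8,x0-8:x1+8],a[y0:y1,x0:x1],cv2.TM_CCOEFF_NORMED);_,v,_,l=cv2.minMaxLoc(r);print(s,nm,'shift',(l[0]-8,l[1]-8),round(v,3))
E
python3 edge.py pics/a6.png pics/a6t.png .100
```

```text
F [ 0.4 -0.5 -0.1] pos [0.4765 0.0713 0.2303] 19.775
u0 [383.13133217 183.70190417]
sash 0.102 score 0.74
scene idx shift (0, 0) 0.944
scene pot shift (0, 0) 0.961
scene cap shift (0, 0) 0.993
top idx shift (8, -1) 0.536
top pot shift (0, 0) 0.965
top rest shift (0, 0) 0.999
scene [0.03   0.0002] [0.1093 0.0003] delta 0.0793
top [0.0383 0.0007] [0.1168 0.0006] delta 0.0785
```

The sash stands by itself, level with the index as near as I can measure. The index matches its original position in the scene view, the bystanders haven't moved, and the rocker is on. Handing in.

```bash
python3 -c "
from bench import r;print(r.close_job())"
```

```text
the job is handed in; nothing more can be done
None
```

The rocker was pressed on first, then the sash pushed up until its lip was level with the index to within about 2 mm by my camera measurements; it stayed there after I backed away, nothing else appeared to move, and the job is handed in with no verdict shown.

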